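# Label a jar with the two-stage trigger

## Robot

A 6-joint arm with a two-finger parallel gripper is mounted at the origin on a cart in front of the work surface, level with it; the furniture and walls round the work are solid. World frame = base frame: x ahead of the robot, y to its left, z up, the work surface at z = 0. Lengths are in mm, angles in rad, forces in N, time in s.
With the tool pointing down it reaches from about 275 to 775 mm from the base axis. Payload 14.6 kg.
Tool frame: the origin (TCP) lies midway between the tips of the shut fingers; the grasp point (between the pads) lies manip.grasp_offset behind it (manip.grasp_offset is the distance from the TCP to the grasp point, in mm); z points along the fingers, y is the line along which they close (so a half turn about z gives the same grasp; the last joint's range is limited). The gripper opens to 85 mm and grips with 20 to 120 N. Pads are 22 mm wide; open, the fingers measure 114 mm over their backs; the gripper's body (76 mm by 85 mm) begins 54 mm behind the grasp point. The pads swing forward as they close: fully open they stand 13 mm farther back than shut.
Start: joints at [-1.471, 0.263, -0.048, 1.259, 0, 1.415], TCP at [132.321, -508.055, 231.278] pointing down, gripper open.
Joint ranges: [-2.65, 2.65], [-0.89, 1.7], [-1.18, 1.37], [-2.13, 2.11], [-1.35, 1.29], [-3.14, 3.14]. Speed limits (rad/s): [1.89, 1.89, 2.57, 2.79, 3.14, 3.14].

## Interface

Orientations are given as a unit quaternion [x, y, z, w].
In Python, from plant import status, capture, manip gives the robot as it stands. The module is installed in compiled form; this text tells all that it offers.
- The arm moves only by the shell command python3 -m crank 'ROWS' [FORCE]. ROWS is a JSON object of lists of equal length, an entry for each row: "turn": the turn, a rotation vector about the tool's x, y, z in degrees, a list of three; "dp": the shift along the tool's x, y, z in m, a list of three; "hand": the closure, from -1 (fully open) to 1 (shut). In form: {"turn": [[wx, wy, wz], ...], "dp": [[x, y, z], ...], "hand": [hand, ...]}. A call has 1 to 20 rows; each row shifts and turns the commanded pose from where the row before left it, along the tool's axes as they then stand; what a row does not reach is not made up. A row lasts 1/8 s, in which the tool goes at most 62.5 mm and 10.7 degrees, less where a joint would pass 70% of its speed; a pose out of reach is approached as far as the arm can. A call with a gripper value outside its range is refused whole. The fingers move at their own pace and stop on an object; FORCE is the grip in N (left out, the last holds). Time passes only in rows, so rows that do not move let the fingers close. It gives the time, the measured TCP pose, the force, the opening and the grip force at its end, in the units of the state.
- status.state(): the state, without advancing time (a new reading comes with each control period).
- capture(name): name is "side" or "top"; returns a dict with "frame" (480x640x3 uint8, red, green, blue), "mtx" (3x3 intrinsics, pixels), "world_to_cam" (4x4, takes a point from world to camera coordinates). Camera axes: x right, y down, z forward; pixel columns grow to the right and rows downward; lengths in mm; the calibration is good to about 2 mm. A picture is of the moment at which its call begins. There is no depth.
- manip.sign_off(): hands the job in; it is judged then, once.
The state is a dict: "clock": time; "joint_pos": joint angles; "joint_vel": joint speeds; "joint_torque": joint torques, N m; "tcp_pos": TCP position; "eef_rot": TCP orientation; "contact_force": force on the tool from outside, world axes, zero at the start; "torque": the same for the moment, N m; "grip_width": finger opening in mm; "grip_force": force on a finger pad.
Only numpy, scipy, OpenCV 4.12 (cv2) and the standard library are available. Lean on these libraries where they do the work, as an engineer would, in place of code of your own. Each camera call takes 0.05 s, during which the arm holds its last target. There are 200 camera calls.

## Task

Set the taller of the two jars at your right gently upright on the middle of the labelling machine's sprung plate and let go of it. Then press the machine's trigger straight in to its halfway stop, hold it still there for a good second or two, then press it fully down and let go. Pushed past the halfway stop, the trigger stays down and cannot be taken back. Leave the jar on the plate and the other things where they are.

Things in the scene. Friction and masses are not known exactly. Their poses are not given: they have to be found in the camera images.
- jar_center (a point): Centre (half-way up) of the jar to be labelled: glass jar, 100 mm tall, body 63 mm across, screw lid 57 mm across and 11 mm high at its top; about 0.3 to 0.55 kg. It stands loose on the worktop at the robot's right, beside the squat jar. z axis: up the jar.
- squat_jar: Bystander: the squat glass jar, 64 mm across, only 62 mm tall; origin at the centre of its underside. Leave it alone.
- low_tin: Bystander: low food tin, 75 mm across, 58 mm high, left of the machine; origin at the centre of its underside. Leave it alone.
- labeller: The labelling machine, white and grey, fixed to the worktop; 210 (x) by 340 (y) mm, base top 30 mm high. Origin under its centre; x axis from its front (robot side) to its back, y to its left, z up. Left half: a column and hood over a sloping panel with the trigger. Right half: the jar plate, behind it a housing 102 mm high (a cap on it 115 mm) whose front is at x = 25 mm.
- plate_seat (a point): Centre of the top of the jar plate when fully sunk, 44 mm above the worktop, at (-30, -95, 44) mm in the machine's frame. The plate is a steel disc 80 mm across on a light spring: empty it stands 12 mm higher than this point; the jar's weight alone sinks it fully.
- plate (a joint): How far the jar plate has sunk, m: 0 up (empty), 0.012 fully sunk.
- trigger_panel (a point): Point on the sloping panel on the trigger's axis, at (-30, 95, 105) mm in the machine's frame. z axis: the trigger's axis, out of the panel, up and to the robot, 35 degrees from vertical; y axis: level, along the machine's width. The trigger is a black round cap 42 mm across on this axis; press along -z. Its face stands 20 to 32 mm out along z (a height setting, not measured).
- trigger_half (a joint): First stage of the trigger, m: 0 up, 0.007 at the halfway stop. Light spring: 2 N at first, about 4 N at the stop; it springs back when released. The cap's whole travel is trigger_half + trigger_full.
- trigger_full (a joint): Second stage of the trigger, m: 0 until the halfway stop is overcome, 0.006 when fully down, on a hard stop. The halfway stop holds up to about 11 N of push; it takes a steady 11 to 13 N to go on to the end. This stage does not spring back: the cap then comes up only by its first stage.
- hood_edge (a point): Middle of the lower front edge of the machine's hood, at (-45, 95, 236) mm in the machine's frame and with its axes. The hood is 100 mm wide (y), 40 mm thick and runs 145 mm back from here. The edge is straight above the trigger: a tool that points straight down cannot reach it.

How it is judged (in metres and radians):
On the way, in this order (a step that is already met when the one before it is completed fails the run):
1. the jar stands upright on the middle of the sunken plate, let go (horizontal distance between jar_center and plate_seat below 0.013 m and angle between jar_center's own z axis and vertical below 0.1 rad and value of joint plate above 0.01 m and contact force between jar and the fingers below 0.1 N), for 0.2 s.
2. the trigger is held at its halfway stop for a second, the jar on the plate (value of joint trigger_half above 0.0058 m and value of joint trigger_full below 0.002 m and value of joint plate above 0.01 m), for 0.8 s.
3. the trigger is fully down, the jar on the plate (value of joint trigger_full above 0.005 m and value of joint plate above 0.01 m), for 0.1 s.
At the end, for the whole second after the job is handed in: The jar stands upright (within 0.1 rad) on the sunken plate (more than 10 of 12 mm), its axis within 13 mm of the plate's centre; the trigger's second stage is down (more than 5 of 6 mm) and its first stage is let up (within 1.5 mm) (all of step 3 and horizontal distance between jar_center and plate_seat below 0.013 m and angle between jar_center's own z axis and vertical below 0.1 rad and value of joint trigger_half below 0.0015 m); the robot touches nothing.
It fails at once if the jar is dropped on the plate (faster than 0.6 m/s within 40 mm over it) (linear speed of jar above 0.6 m/s and horizontal distance between jar_center and plate_seat below 0.03 m and z of jar_center in the frame of plate_seat below 0.09 m).
It fails at once if the jar is tipped over (0.7 rad) (angle between jar_center's own z axis and vertical above 0.7 rad).
It fails at once if the squat jar or the low tin is moved by more than 30 mm (distance of any of squat_jar, low_tin from where it was at the start of the episode above 0.03 m).
It also fails if it takes over 61 s, if anything falls off the work surface, if the arm or the gripper's body presses on something with over 40 N, if the wrist force passes 120 N, or if a joint passes its speed limit or range.

## Working session

There is one attempt and no reset: what is moved stays moved. The work goes in short steps, Python scripts to look and compute and a shell command to move; the robot and the scene stay as the last step left them, time stands still between calls to the robot, and variables do not carry over. Pictures are saved under pics/ and viewed, at most 10 in all, crops included, and the job is handed in when it is done.

```bash
mkdir -p pics; python3 - <<'E'
from plant import status, capture, manip
import cv2,numpy as np
np.set_printoptions(suppress=True,precision=3)
s=status.state();print({k:np.round(v,3) for k,v in s.items()},manip.grasp_offset)
for n in("side","top"):
    c=capture(n);cv2.imwrite(f"pics/{n}0.png",c["frame"][:,:,::-1]);print(n,c["mtx"],c["world_to_cam"])
E
```

```text
{'clock': np.float64(0.0), 'joint_pos': array([-1.471,  0.264, -0.049,  1.259,  0.   ,  1.416]), 'joint_vel': array([0.002, 0.   , 0.   , 0.002, 0.   , 0.001]), 'joint_torque': array([  0.001, -63.762,  38.456,   0.014,   0.   ,   0.   ]), 'tcp_pos': array([ 132.28 , -507.78 ,  230.827]), 'eef_rot': array([ 0.992,  0.127,  0.   , -0.001]), 'contact_force': array([-0.461,  0.097,  0.782]), 'torque': array([ 0.007, -0.049,  0.002]), 'grip_force': np.float64(0.0), 'grip_width': np.float64(85.311)} 18.700000000000003
side [[481.798   0.    315.145]
 [  0.    481.798 237.064]
 [  0.      0.      1.   ]] [[  -0.527   -0.85    -0.001  284.261]
 [  -0.64     0.397   -0.657  418.138]
 [   0.559   -0.346   -0.754 1051.309]
 [   0.       0.       0.       1.   ]]
top [[563.425   0.    325.396]
 [  0.    563.425 243.084]
 [  0.      0.      1.   ]] [[  -0.004   -1.       0.013   11.932]
 [  -0.992    0.002   -0.124  513.016]
 [   0.124   -0.013   -0.992 1388.073]
 [   0.       0.       0.       1.   ]]
```

View pics/side0.png

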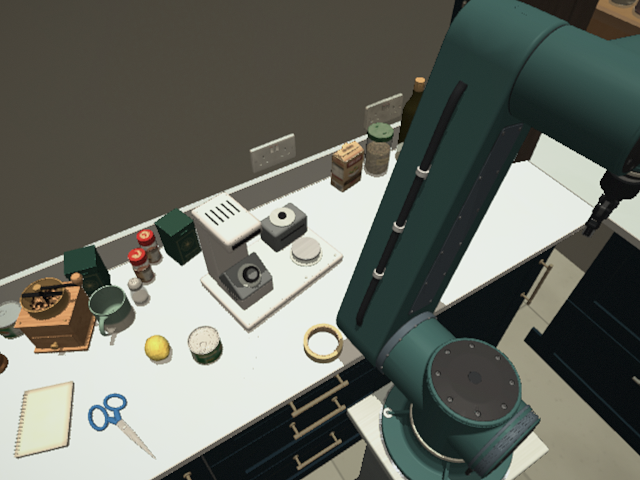

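View pics/top0.png

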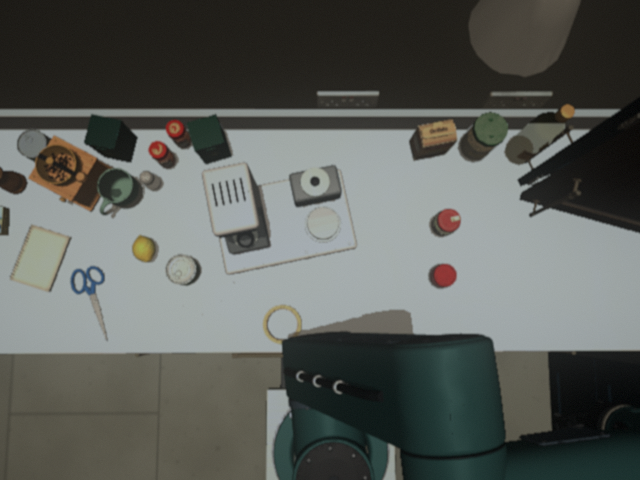

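The side view shows the machine, with the plate at about (306,247), the trigger at (250,274) and the tin at (205,344). The arm hides the jars. The top view shows red lids at (447,221), where the body shows and so is probably the taller jar, and at (443,275). It also shows the plate at (323,223), the front base corners at (356,247) and (225,274), and the tin at (182,269).

```bash
cat > h.py <<'E'
import numpy as np,cv2
from plant import status,capture,manip
np.set_printoptions(suppress=True,precision=2)
def ray(c,p):
    M=c["world_to_cam"];R,t=M[:3,:3],M[:3,3]
    d=R.T@np.linalg.solve(c["mtx"],[p[0],p[1],1.]);return -R.T@t,d/np.linalg.norm(d)
def onz(c,p,z):
    o,d=ray(c,p);return o+d*(z-o[2])/d[2]
def tri(c1,p1,c2,p2):
    o,d=ray(c1,p1);q,e=ray(c2,p2);s=np.linalg.lstsq(np.c_[d,-e],q-o,rcond=None)[0]
    a,b=o+d*s[0],q+e*s[1];return (a+b)/2,np.linalg.norm(a-b)
def proj(c,P):
    q=c["world_to_cam"]@np.r_[P,1.];u=c["mtx"]@q[:3];return u[:2]/u[2]
def blobs(m,amin=60):
    n,l,s,cc=cv2.connectedComponentsWithStats(m.astype(np.uint8))
    return [(s[i,:5],cc[i]) for i in range(1,n) if s[i,4]>=amin]
def red(f):
    h=cv2.cvtColor(f,cv2.COLOR_RGB2HSV).astype(int);return ((h[...,0]<8)|(h[...,0]>172))&(h[...,1]>130)&(h[...,2]>70)
E
python3 - <<'E'
from h import *
t=capture("top");s=capture("side")
for b in blobs(red(t["frame"])):print(b,onz(t,b[1],100),onz(t,b[1],62))
o,d=ray(t,(325,243));print("cam",o,d,ray(s,(315,237))[0])
# plate ellipse, by bright disc in crops
def plate(c,x,y,w,h):
    g=cv2.cvtColor(c["frame"][y:y+h,x:x+w],cv2.COLOR_RGB2GRAY);return g
P=onz(t,(323,223),56);print("plate",P,tri(t,(323,223),s,(306,246.5)))
print("trig",tri(t,(248,239),s,(250,273)))
for n,a,b in(("FR",(356,247),(341,258)),("FL",(225,274),(250,326))):print(n,onz(t,a,30),onz(s,b,30),tri(t,a,s,b))
for q in((447,221,100),(443,275,62)):print(proj(s,onz(t,q[:2],q[2])))
a=cv2.resize(t["frame"][150:290,200:480],None,fx=2.8,fy=2.8,interpolation=2)
b=cv2.resize(s["frame"][185:335,195:350],None,fx=2.6,fy=2.6,interpolation=2)
cv2.imwrite("pics/c1.png",np.hstack([a[:390,:390],b[:390,:390]])[...,::-1]);print(a.shape,b.shape)
E
```

```text
(array([166, 119,  18,  19, 164], dtype=int32), array([174.79, 128.09])) [789.57 379.56 100.  ] [802.4 389.5  62. ]
(array([149, 142,  18,  17, 171], dtype=int32), array([157.5 , 149.53])) [735.47 420.02 100.  ] [746.77 431.1   62.  ]
(array([438, 210,  21,  21, 289], dtype=int32), array([447.15, 220.31])) [ 559.34 -283.27  100.  ] [ 565.64 -292.12   62.  ]
(array([434, 265,  22,  21, 360], dtype=int32), array([444.36, 274.91])) [ 427.31 -272.54  100.  ] [ 429.87 -281.08   62.  ]
cam [ 336.96   28.99 1440.73] [ 0.12 -0.01 -0.99] [-170.33  438.92 1067.35]
plate [560.4   16.46  56.  ] (array([559.62,  16.72,  61.83]), np.float64(0.5223934799190435))
trig (array([514.65, 198.04, 119.65]), np.float64(8.883223545706532))
FR [503.15 -66.84  30.  ] [496.75 -57.01  30.  ] (array([506.3 , -66.48,  13.3 ]), np.float64(3.8093144835756054))
FL [435.93 261.72  30.  ] [436.85 252.37  30.  ] (array([433.22, 257.02,  40.17]), np.float64(7.14809534938206))
[395.49 196.34]
[420.83 234.15]
(392, 784, 3) (390, 403, 3)
```

View pics/c1.png

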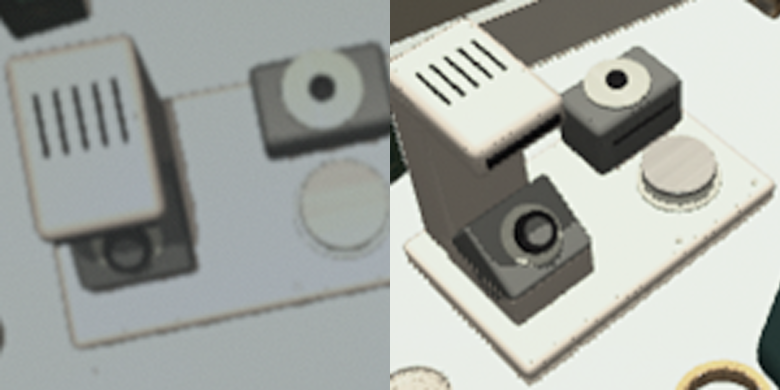

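The crop gives the plate at top (322.5,223.6) and side (306,248.5), and the left front corner at top (227.5,273). The machine is turned about +11.6° in yaw. Next I look closely at the jars in the top view to see which is taller from how lid and base are displaced.

```bash
python3 - <<'E'
from h import *
t=capture("top")
f=t["frame"][195:305,400:480]
cv2.imwrite("pics/j1.png",cv2.resize(f,None,fx=5,fy=5,interpolation=cv2.INTER_CUBIC)[...,::-1])
s=capture("side")
print("plate",tri(t,(322.5,223.6),s,(306.2,248.5)))
P=onz(t,(322.5,223.6),56);print(P)
for y in (10.,11.6,13):
    a=np.radians(y);R=np.array([[np.cos(a),-np.sin(a)],[np.sin(a),np.cos(a)]]);O=P[:2]-R@[-30,-95]
    print(y,"O",O,"trig",O+R@[-30,95]);
    for L in((-105,170,30),(-105,-170,30),(-45,45,236),(-45,145,236)):
        W=np.r_[O+R@L[:2],L[2]];print(L,proj(t,W),proj(s,W))
E
```

```text
plate (array([558.89,  17.39,  54.6 ]), np.float64(0.7580597593854557))
[558.89  17.71  56.  ]
10.0 O [571.94 116.47] trig [525.9  204.82]
(-105, 170, 30) [223.45 272.77] [244.75 327.84]
(-105, -170, 30) [356.95 249.  ] [344.4  255.87]
(-45, 45, 236) [260.54 228.39] [263.27 233.1 ]
(-45, 145, 236) [214.64 236.46] [227.48 255.61]
11.6 O [569.18 116.8 ] trig [520.69 203.83]
(-105, 170, 30) [224.77 275.52] [247.26 329.28]
(-105, -170, 30) [357.6  248.04] [344.4  255.04]
(-45, 45, 236) [261.05 230.12] [264.47 233.94]
(-45, 145, 236) [215.36 239.45] [229.42 257.25]
13 O [566.76 117.02] trig [516.15 202.84]
(-105, 170, 30) [226.   277.89] [249.52 330.5 ]
(-105, -170, 30) [358.14 247.18] [344.38 254.31]
(-45, 45, 236) [261.54 231.61] [265.55 234.66]
(-45, 145, 236) [216.05 242.06] [231.18 258.65]
```

View pics/j1.png

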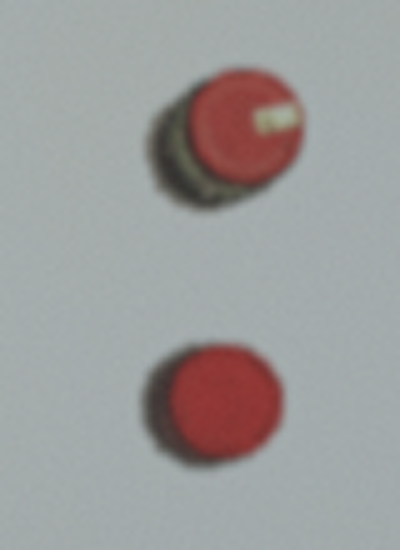

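The far jar, with its lid centre at top (449.3,220.3), shows clearly more body, so it is the taller one. It stands at about (559,-288). The squat jar's lid is at (445.4,275.4). I move above the tall jar now.

```bash
python3 -m crank '{"turn":[[0,0,0],[0,0,0],[0,0,0],[0,0,0],[0,0,0],[0,0,0],[0,0,0],[0,0,0],[0,0,0],[0,0,0],[0,0,4],[0,0,0]],"dp":[[0.047,-0.0105,0],[0.047,-0.0105,0],[0.047,-0.0105,0],[0.047,-0.0105,0],[0.047,-0.0105,0],[0.047,-0.0105,0],[0.047,-0.0105,0],[0.047,-0.0105,0],[0.047,-0.0105,0],[0.046,-0.0105,0],[0,0,0.03],[0,0,0]],"hand":[-1,-1,-1,-1,-1,-1,-1,-1,-1,-1,-1,-1]}'
python3 - <<'E'
from h import *
t=capture("top");s=capture("side")
for c in(s,t):print([(b[0][:4],b[1]) for b in blobs(red(c["frame"]),30)])
print(proj(s,[559,-288,100]),proj(s,[428,-283,62]),onz(t,(449.3,220.3),100),onz(t,(445.4,275.4),62))
a=cv2.resize(s["frame"][140:300,300:520],None,fx=2.5,fy=2.5);b=cv2.resize(t["frame"][170:330,370:470],None,fx=2.5,fy=2.5)
cv2.imwrite("pics/k1.png",np.hstack([a,b])[...,::-1])
E
```

```text
clock: 1.8
tcp_pos: [559.1, -287.3, 199.5]
eef_rot: [0.996, 0.093, -0.001, -0.001]
contact_force: [0.1, 0.5, 0.6]
grip_width: 85.4
grip_force: 0.0
[(array([412, 227,  20,  17], dtype=int32), array([422.21, 234.19])), (array([137, 229,  18,  17], dtype=int32), array([145.21, 237.72])), (array([128, 248,  19,  18], dtype=int32), array([136.75, 256.23]))]
[(array([166, 119,  19,  19], dtype=int32), array([174.98, 128.39])), (array([149, 142,  18,  17], dtype=int32), array([157.66, 149.7 ]))]
[396.62 195.41] [422.69 233.78] [ 559.37 -288.49  100.  ] [ 428.66 -283.61   62.  ]
```

View pics/k1.png

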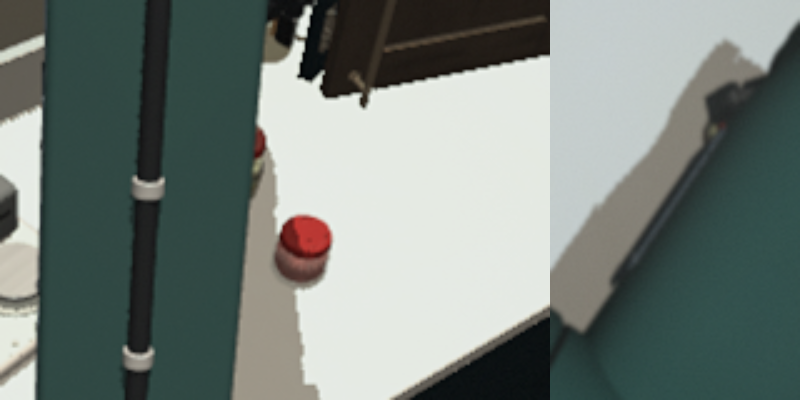

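The squat jar's lid at side (422,234) fits z=62, and the tall lid's visible edge at about (406,198) fits z=100. The positions are confirmed, so I descend and grip.

```bash
python3 -m crank '{"turn":[[0,0,0],[0,0,0],[0,0,0],[0,0,0],[0,0,0],[0,0,0],[0,0,0],[0,0,0],[0,0,0],[0,0,0]],"dp":[[0,0.001,0.04],[0,0,0.04],[0,0,0.04],[0,0,0.025],[0,0,0.015],[0,0,0],[0,0,0],[0,0,0],[0,0,0],[0,0,0]],"hand":[-1,-1,-1,-1,-1,-1,1,1,1,1]}' 45
```

```text
clock: 3.15
tcp_pos: [560.6, -289.6, 43.0]
eef_rot: [0.996, 0.092, 0.001, 0.001]
contact_force: [-1.2, 2.7, 9.1]
grip_width: 59.7
grip_force: 46.0
```

```bash
python3 -m crank '{"turn":[[0,0,0],[0,0,0],[0,0,0],[0,0,0],[0,0,0],[0,0,0]],"dp":[[0,0,-0.01],[0,0,-0.02],[0,0,-0.03],[0,0,-0.03],[0,0,-0.02],[0,0,0]],"hand":[1,1,1,1,1,1]}'
python3 - <<'E'
from h import *
s=status.state();from scipy.spatial.transform import Rotation as Ro
R=Ro.from_quat(s["eef_rot"]).as_matrix();print(s["tcp_pos"],R,s["joint_pos"])
print("tool delta to plate",R.T@(np.array([558.9,17.5,150])-s["tcp_pos"]))
c=capture("side");print([(b[0][:4],b[1]) for b in blobs(red(c["frame"]),20)])
E
```

```text
clock: 3.9
tcp_pos: [560.5, -289.6, 153.0]
eef_rot: [0.996, 0.092, 0.001, 0.001]
contact_force: [-0.8, 0.2, -3.7]
grip_width: 59.3
grip_force: 48.9
[ 560.53 -289.64  153.02] [[ 0.98  0.18  0.  ]
 [ 0.18 -0.98 -0.  ]
 [ 0.    0.   -1.  ]] [-0.61  0.47  0.07  1.16 -0.    2.35]
tool delta to plate [  54.91 -302.2     2.51]
[(array([404, 162,   9,  11], dtype=int32), array([407.62, 167.17])), (array([412, 227,  20,  17], dtype=int32), array([422.14, 234.22])), (array([137, 229,  18,  17], dtype=int32), array([145.16, 237.75])), (array([128, 248,  19,  18], dtype=int32), array([136.83, 256.22]))]
```

```bash
python3 -m crank '{"turn":[[0,0,0],[0,0,0],[0,0,0],[0,0,0],[0,0,0],[0,0,0],[0,0,0],[0,0,0],[0,0,0],[0,0,0]],"dp":[[0.004,-0.02,0],[0.007,-0.038,0],[0.007,-0.038,0],[0.007,-0.038,0],[0.007,-0.038,0],[0.007,-0.038,0],[0.007,-0.038,0],[0.005,-0.034,0],[0.004,-0.02,0],[0,0,0]],"hand":[1,1,1,1,1,1,1,1,1,1]}'
python3 - <<'E'
from h import *
c=capture("side");t=capture("top")
print([(b[0][:4],b[1]) for b in blobs(red(c["frame"]),20)])
P=status.state()["tcp_pos"];print(P,proj(c,[P[0],P[1],210]))
a=cv2.resize(c["frame"][170:340,190:380],None,fx=3,fy=3,interpolation=2);b=cv2.resize(t["frame"][150:320,280:356],None,fx=3,fy=3)
cv2.imwrite("pics/m1.png",np.hstack([a,b])[...,::-1])
E
```

```text
clock: 5.2
tcp_pos: [557.9, 19.1, 150.8]
eef_rot: [0.996, 0.093, -0.0, -0.0]
contact_force: [0.4, -0.7, -4.2]
grip_width: 59.8
grip_force: 49.0
[(array([412, 227,  20,  17], dtype=int32), array([421.79, 234.59])), (array([137, 229,  18,  17], dtype=int32), array([145.33, 237.85])), (array([128, 248,  19,  18], dtype=int32), array([137.04, 256.49]))]
[558.28  17.53 150.98] [305.21 208.74]
```

View pics/m1.png

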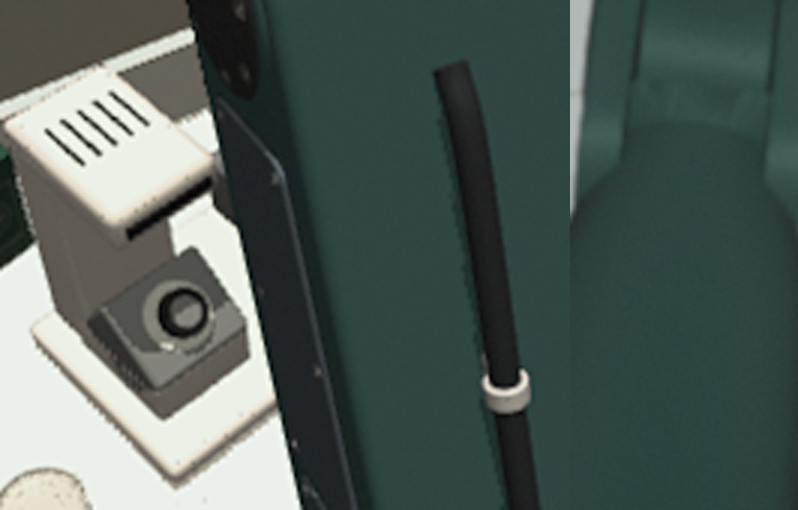

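Both views of the plate are blocked by the arm. The TCP is within 1 mm of the plate centre, so I lower the jar slowly onto it by force.

```bash
python3 -m crank '{"turn":[[0,0,0],[0,0,0],[0,0,0],[0,0,0],[0,0,0],[0,0,0],[0,0,0],[0,0,0],[0,0,0],[0,0,0],[0,0,0]],"dp":[[0,0,0.02],[0,0,0.015],[0,0,0.01],[0,0,0.005],[0,0,0.003],[0,0,0.003],[0,0,0.002],[0,0,0.002],[0,0,0.002],[0,0,0],[0,0,0]],"hand":[1,1,1,1,1,1,1,1,1,1,1]}'
```

```text
clock: 6.68
tcp_pos: [558.5, 17.8, 89.3]
eef_rot: [0.996, 0.092, 0.0, -0.0]
contact_force: [0.6, -0.9, -2.4]
grip_width: 59.7
grip_force: 49.1
```

```bash
python3 -m crank '{"turn":[[0,0,0],[0,0,0],[0,0,0],[0,0,0],[0,0,0]],"dp":[[0,0,0.001],[0,0,0.001],[0,0,0.001],[0,0,0],[0,0,0]],"hand":[1,1,1,1,1]}'
```

```text
clock: 7.3
tcp_pos: [558.8, 17.8, 87.0]
eef_rot: [0.996, 0.092, 0.001, 0.0]
contact_force: [-2.2, 0.7, 7.0]
grip_width: 59.3
grip_force: 49.9
```

The jar is seated. I open the gripper and rise.

```bash
python3 -m crank '{"turn":[[0,0,0],[0,0,0],[0,0,0],[0,0,0],[0,0,0],[0,0,0],[0,0,0],[0,0,0],[0,0,0],[0,0,0],[0,0,0]],"dp":[[0,0,0],[0,0,0],[0,0,0],[0,0,0],[0,0,0],[0,0,-0.01],[0,0,-0.02],[0,0,-0.04],[0,0,-0.04],[0,0,-0.04],[0,0,0]],"hand":[0.2,-0.4,-1,-1,-1,-1,-1,-1,-1,-1,-1]}' && python3 - <<'E'
from h import *
s=status.state();print(s["joint_pos"])
E
```

```text
clock: 8.68
tcp_pos: [559.6, 17.6, 239.6]
eef_rot: [0.996, 0.092, 0.003, 0.001]
contact_force: [0.2, -0.4, 0.9]
grip_width: 85.5
grip_force: 0.0
[-0.11  0.32  0.05  1.3  -0.    2.84]
```

```bash
python3 - <<'E'
from h import *
from scipy.spatial.transform import Rotation as Ro
t=capture("top");s=capture("side")
print("cap meas",tri(t,(245.7,240),s,(251.7,274)))
for y in(9.5,10.5,11.5):
    R=Ro.from_euler("z",y,degrees=True).as_matrix();O=np.array([558.9,17.6,0])-R@[-30,-95,0]
    for d in (20,26,32):
        W=O+R@(np.array([-30,95,105])+d*np.array([-.5736,0,.8192]));print(y,d,W,proj(t,W),proj(s,W))
y=10.5;R=Ro.from_euler("z",y,degrees=True).as_matrix();O=np.array([558.9,17.6,0])-R@[-30,-95,0]
st=status.state();Q=Ro.from_quat(st["eef_rot"]).as_matrix();p=st["tcp_pos"]
W=O+R@(np.array([-30,95,105])+80*np.array([-.5736,0,.8192]))
print("pre",W,"tool delta",Q.T@(W-p));Qt=R@np.diag([1,-1,-1])@Ro.from_euler("y",35,degrees=True).as_matrix()
print("turn",np.degrees(Ro.from_matrix(Q.T@Qt).as_rotvec()),Qt[:,2])
cv2.imwrite("pics/n1.png",np.hstack([cv2.resize(c["frame"][y0:y0+130,x0:x0+130],None,fx=3,fy=3,interpolation=2) for c,x0,y0 in((s,200,200),(t,220,180))])[...,::-1])
E
```

```text
cap meas (array([509.75, 199.74, 123.05]), np.float64(1.279318742899271))
9.5 20 [516.23 203.1  121.38] [244.17 237.22] [249.6  273.21]
9.5 26 [512.83 202.53 126.3 ] [244.12 238.37] [250.23 272.85]
9.5 32 [509.44 201.96 131.21] [244.07 239.53] [250.86 272.49]
10.5 20 [513.   202.33 121.38] [244.48 238.58] [250.48 273.98]
10.5 26 [509.61 201.7  126.3 ] [244.46 239.73] [251.13 273.61]
10.5 32 [506.23 201.07 131.21] [244.43 240.89] [251.79 273.24]
11.5 20 [509.78 201.5  121.38] [244.82 239.93] [251.38 274.74]
11.5 26 [506.41 200.81 126.3 ] [244.82 241.08] [252.06 274.36]
11.5 32 [503.03 200.13 131.21] [244.82 242.24] [252.74 273.97]
pre [479.16 196.06 170.54] tool delta [ -45.13 -189.84   65.87]
turn [-0.02 34.97  0.1 ] [ 0.56  0.1  -0.82]
```

View pics/n1.png

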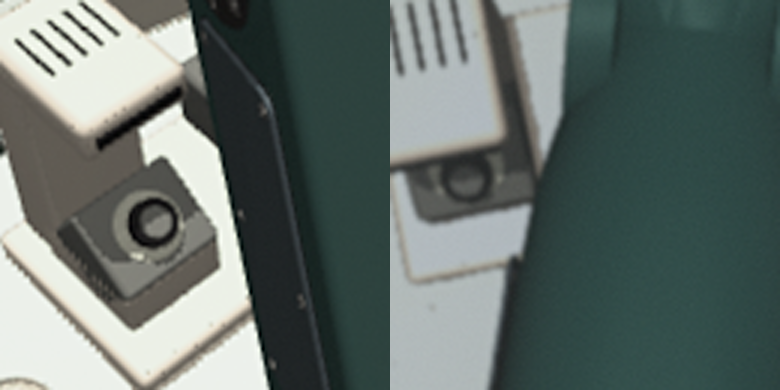

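The cap is at side (250.7,273.7) and top (245.7,239.3), which agrees with yaw 10.5° to 2–3 mm. I back off toward the robot, go left past the hood, close the fingers and tilt 35°.

```bash
python3 -m crank '{"turn":[[0,0,0],[0,0,0],[0,0,0],[0,0,0],[0,0,0],[0,0,0],[0,0,0],[0,8.75,0],[0,8.75,0],[0,8.75,0],[0,8.75,0],[0,0,0]],"dp":[[-0.05,0,0],[-0.05,0,0],[-0.03,0,0],[0,-0.048,0],[0,-0.048,0],[0,-0.048,0],[0,-0.047,0],[0,0,0],[0,0,0],[0,0,0],[0,0,0],[0,0,0]],"hand":[-1,-1,-1,0,1,1,1,1,1,1,1,1]}' && cat > d.py <<'E'
from h import *
from scipy.spatial.transform import Rotation as Ro
R=Ro.from_euler("z",10.5,degrees=True).as_matrix();O=np.array([558.9,17.6,0])-R@[-30,-95,0]
n=np.array([-.5736,0,.8192]);B=O+R@[-30,95,105]+[0,-1.5,0]
st=status.state();Q=Ro.from_quat(st["eef_rot"]).as_matrix();p=st["tcp_pos"]
Qt=R@np.diag([1,-1,-1])@Ro.from_euler("y",35,degrees=True).as_matrix()
print("dist on axis",(p-B)@(R@n),"delta to panel pt, tool axes",Q.T@(B-p),"turn",np.degrees(Ro.from_matrix(Q.T@Qt).as_rotvec()))
print("axial force",st["contact_force"]@(R@n),st["contact_force"],p,st["clock"],st["joint_pos"])
E
python3 d.py
```

```text
clock: 10.28
tcp_pos: [395.1, 165.2, 233.4]
eef_rot: [0.949, 0.096, 0.297, -0.036]
contact_force: [-0.0, -0.6, 0.6]
grip_width: 0.1
grip_force: 0.0
dist on axis 181.95823951578853 delta to panel pt, tool axes [ 36.85  -9.29 182.05] turn [-1.23  0.23  0.62]
axial force 0.5582878136277982 [-0.03 -0.56  0.59] [395.15 165.16 233.4 ] 10.275 [ 0.2  -0.3  -0.8   0.46  0.01  3.14]
```

Joint 6 is at its limit. I spin the tool about its own axis by −20°, which does no harm for pressing, and re-measure.

```bash
python3 -m crank '{"turn":[[-1.2,0.2,0],[0,0,-10],[0,0,-10],[0,0,0]],"dp":[[0,0,0],[0,0,0],[0,0,0],[0,0,0]],"hand":[1,1,1,1]}' && python3 d.py
```

```text
clock: 10.78
tcp_pos: [400.9, 161.9, 236.9]
eef_rot: [0.918, 0.257, 0.301, 0.026]
contact_force: [0.3, 0.2, 0.1]
grip_width: 0.3
grip_force: 0.0
dist on axis 181.92984108516183 delta to panel pt, tool axes [ 33.66  -5.75 182.03] turn [-0.14 -0.14 20.75]
axial force -0.0799232304819275 [0.3  0.16 0.13] [400.92 161.95 236.93] 10.775 [ 0.2  -0.29 -0.79  0.46 -0.01  2.79]
```

```bash
python3 -m crank '{"turn":[[0,0,0],[0,0,0],[0,0,0],[0,0,0],[0,0,0],[0,0,0],[0,0,0]],"dp":[[0.02,-0.004,0],[0.0137,-0.0018,0.02],[0,0,0.04],[0,0,0.04],[0,0,0.025],[0,0,0.011],[0,0,0]],"hand":[1,1,1,1,1,1,1]}' && python3 d.py && python3 - <<'E'
from h import *
s=capture("side");t=capture("top")
cv2.imwrite("pics/p1.png",np.hstack([cv2.resize(c["frame"][y0:y0+150,x0:x0+w],None,fx=3,fy=3,interpolation=2) for c,x0,y0,w in((s,190,190,160),(t,250,170,105))])[...,::-1])
E
```

```text
clock: 11.65
tcp_pos: [497.3, 198.1, 141.8]
eef_rot: [0.918, 0.257, 0.301, 0.025]
contact_force: [-0.3, 0.1, 0.3]
grip_width: 0.1
grip_force: 0.0
dist on axis 45.87943349311791 delta to panel pt, tool axes [ 1.04  0.71 45.88] turn [-0.16 -0.14 20.7 ]
axial force 0.44719998588957965 [-0.34  0.11  0.32] [497.32 198.08 141.83] 11.65 [ 0.24  0.02 -0.86  0.08 -0.03  2.83]
```

View pics/p1.png

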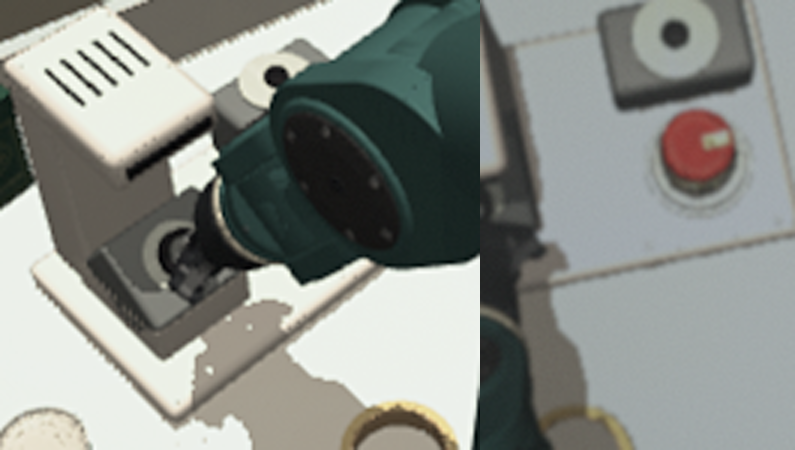

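The jar stands upright on the plate, its lid centre at top (322.7,218.7). The fingertips are in front of the trigger, so I approach to feel for contact.

```bash
python3 -c "
from h import *
t=capture('top');print('jar',onz(t,(322.7,218.7),144))"
python3 -m crank '{"turn":[[0,0,0],[0,0,0],[0,0,0],[0,0,0],[0,0,0]],"dp":[[0.001,0.001,0.006],[0,0,0.006],[0,0,0.001],[0,0,0.001],[0,0,0]],"hand":[1,1,1,1,1]}' && python3 d.py
python3 -m crank '{"turn":[[0,0,0],[0,0,0],[0,0,0],[0,0,0]],"dp":[[0,0,0.001],[0,0,0.001],[0,0,0.001],[0,0,0]],"hand":[1,1,1,1]}' && python3 d.py|grep -v xx
```

```text
jar [556.36  17.92 144.  ]
clock: 12.42
tcp_pos: [506.0, 199.2, 131.4]
eef_rot: [0.918, 0.258, 0.301, 0.026]
contact_force: [-0.1, -0.0, 0.6]
grip_width: 0.3
grip_force: 0.0
dist on axis 32.35148976794998 delta to panel pt, tool axes [ 0.07 -0.17 32.35] turn [-0.16 -0.22 20.81]
axial force 0.5211475495795751 [-0.07 -0.04  0.58] [506.   199.23 131.44] 12.425 [ 0.24  0.05 -0.86  0.04 -0.03  2.83]
clock: 12.92
tcp_pos: [507.7, 199.6, 128.9]
eef_rot: [0.918, 0.258, 0.301, 0.025]
contact_force: [0.4, -0.2, 0.4]
grip_width: -0.1
grip_force: 0.0
dist on axis 29.289041269528653 delta to panel pt, tool axes [ 0.1  -0.15 29.29] turn [-0.16 -0.22 20.81]
axial force 0.07703297136295717 [ 0.41 -0.23  0.35] [507.7  199.57 128.91] 12.925 [ 0.24  0.06 -0.87  0.04 -0.03  2.83]
```

```bash
python3 -m crank '{"turn":[[0,0,0],[0,0,0],[0,0,0],[0,0,0]],"dp":[[0,0,0.001],[0,0,0.001],[0,0,0.001],[0,0,0]],"hand":[1,1,1,1]}' >/dev/null && python3 d.py
python3 -m crank '{"turn":[[0,0,0],[0,0,0],[0,0,0]],"dp":[[0,0,0.001],[0,0,0.001],[0,0,0]],"hand":[1,1,1]}' >/dev/null && python3 d.py
```

```text
dist on axis 26.268005474920265 delta to panel pt, tool axes [ 0.1  -0.16 26.27] turn [-0.16 -0.22 20.81]
axial force 0.05167109268703973 [0.24 0.5  0.29] [509.41 199.88 126.44] 13.425 [ 0.24  0.06 -0.87  0.03 -0.03  2.83]
dist on axis 24.32299996360446 delta to panel pt, tool axes [ 0.03 -0.17 24.32] turn [-0.16 -0.23 20.81]
axial force 1.7055936879329823 [-1.04  0.    1.37] [510.57 200.12 124.9 ] 13.8 [ 0.24  0.07 -0.87  0.02 -0.03  2.83]
```

```bash
python3 -m crank '{"turn":[[0,0,0],[0,0,0],[0,0,0]],"dp":[[0,0,0.001],[0,0,0.001],[0,0,0]],"hand":[1,1,1]}' >/dev/null && python3 d.py
python3 -m crank '{"turn":[[0,0,0],[0,0,0],[0,0,0]],"dp":[[0,0,0.001],[0,0,0.001],[0,0,0]],"hand":[1,1,1]}' >/dev/null && python3 d.py
```

```text
dist on axis 22.30069251609734 delta to panel pt, tool axes [ 0.05 -0.15 22.3 ] turn [-0.17 -0.23 20.81]
axial force 2.4393227565499136 [-0.59  0.56  2.64] [511.69 200.34 123.23] 14.175 [ 0.24  0.07 -0.87  0.02 -0.03  2.83]
dist on axis 20.30123208114705 delta to panel pt, tool axes [ 0.03 -0.17 20.3 ] turn [-0.16 -0.23 20.81]
axial force 3.4044948299118234 [-1.96  0.7   2.89] [512.84 200.55 121.61] 14.55 [ 0.24  0.08 -0.87  0.01 -0.03  2.82]
```

```bash
python3 -m crank '{"turn":[[0,0,0],[0,0,0]],"dp":[[0,0,0.001],[0,0,0]],"hand":[1,1]}' >/dev/null && python3 d.py|grep -E 'dist|axial'
python3 -m crank '{"turn":[[0,0,0],[0,0,0]],"dp":[[0,0,0.0005],[0,0,0]],"hand":[1,1]}' >/dev/null && python3 d.py
```

```text
dist on axis 19.31227842614915 delta to panel pt, tool axes [ 0.03 -0.16 19.31] turn [-0.17 -0.23 20.81]
axial force 3.3916668448080647 [-1.7   0.59  3.05] [513.4  200.67 120.8 ] 14.8 [ 0.24  0.08 -0.87  0.01 -0.03  2.82]
dist on axis 18.84296183529477 delta to panel pt, tool axes [ 0.02 -0.15 18.84] turn [-0.17 -0.23 20.81]
axial force 4.201320119685552 [-1.83  0.56  3.94] [513.66 200.73 120.42] 15.05 [ 0.24  0.08 -0.87  0.01 -0.03  2.82]
```

```bash
python3 -m crank '{"turn":[[0,0,0],[0,0,0]],"dp":[[0,0,0.0005],[0,0,0]],"hand":[1,1]}' >/dev/null && python3 d.py
```

```text
dist on axis 18.3412414909203 delta to panel pt, tool axes [ 0.02 -0.17 18.34] turn [-0.16 -0.23 20.81]
axial force 3.8826984651630125 [-3.08  0.39  2.67] [513.96 200.77 120.01] 15.3 [ 0.24  0.08 -0.87  0.   -0.03  2.82]
```

```bash
python3 -m crank '{"turn":[[0,0,0],[0,0,0],[0,0,0]],"dp":[[0,0,0.0004],[0,0,0],[0,0,0]],"hand":[1,1,1]}' >/dev/null && python3 d.py
```

```text
dist on axis 18.059250902371886 delta to panel pt, tool axes [-0.02 -0.18 18.06] turn [-0.16 -0.24 20.81]
axial force 7.245102171001131 [-3.84  0.59  6.28] [514.14 200.82 119.8 ] 15.675 [ 0.24  0.08 -0.87  0.   -0.03  2.82]
```

The force jumped to 7 N, which is the halfway stop. I hold still there.

```bash
python3 -m crank '{"turn":[[0,0,0],[0,0,0],[0,0,0],[0,0,0],[0,0,0],[0,0,0]],"dp":[[0,0,0],[0,0,0],[0,0,0],[0,0,0],[0,0,0],[0,0,0]],"hand":[1,1,1,1,1,1]}' >/dev/null && python3 d.py
python3 -m crank '{"turn":[[0,0,0],[0,0,0],[0,0,0],[0,0,0],[0,0,0],[0,0,0],[0,0,0],[0,0,0]],"dp":[[0,0,0],[0,0,0],[0,0,0],[0,0,0],[0,0,0],[0,0,0],[0,0,0],[0,0,0]],"hand":[1,1,1,1,1,1,1,1]}' >/dev/null && python3 d.py
```

```text
dist on axis 18.031247487156936 delta to panel pt, tool axes [ 0.02 -0.16 18.03] turn [-0.16 -0.23 20.81]
axial force 7.482622054877995 [-4.07 -0.06  6.33] [514.13 200.81 119.76] 16.425 [ 0.24  0.08 -0.87  0.   -0.03  2.82]
dist on axis 17.996993081383536 delta to panel pt, tool axes [ 0.03 -0.16 18.  ] turn [-0.16 -0.23 20.81]
axial force 6.172621851819111 [-3.63  1.    5.16] [514.14 200.81 119.72] 17.425 [ 0.24  0.08 -0.87  0.   -0.03  2.82]
```

```bash
python3 -m crank '{"turn":[[0,0,0],[0,0,0],[0,0,0],[0,0,0],[0,0,0],[0,0,0],[0,0,0],[0,0,0]],"dp":[[0,0,0.001],[0,0,0.001],[0,0,0.001],[0,0,0.001],[0,0,0.001],[0,0,0.001],[0,0,0.0005],[0,0,0]],"hand":[1,1,1,1,1,1,1,1]}' >/dev/null && python3 d.py
```

```text
dist on axis 11.760991505611289 delta to panel pt, tool axes [-0.04 -0.11 11.76] turn [-0.17 -0.25 20.82]
axial force 16.749533976102565 [-10.76  -1.11  12.9 ] [517.7  201.56 114.65] 18.425 [ 0.24  0.1  -0.88 -0.01 -0.03  2.82]
```

```bash
python3 -m crank '{"turn":[[0,0,0],[0,0,0],[0,0,0]],"dp":[[0,0,0.0007],[0,0,0],[0,0,0]],"hand":[1,1,1]}' >/dev/null && python3 d.py
python3 -m crank '{"turn":[[0,0,0],[0,0,0],[0,0,0],[0,0,0],[0,0,0],[0,0,0],[0,0,0],[0,0,0]],"dp":[[0,0,-0.005],[0,0,-0.01],[0,0,-0.02],[0,0,-0.04],[0,0,-0.04],[0,0,-0.03],[0,0,0],[0,0,0]],"hand":[1,1,1,1,1,1,1,1]}' && python3 - <<'E'
from h import *
s=capture("side");t=capture("top")
cv2.imwrite("pics/q1.png",np.hstack([cv2.resize(c["frame"][y0:y0+150,x0:x0+w],None,fx=3,fy=3,interpolation=2) for c,x0,y0,w in((s,190,190,130),(t,220,170,135))])[...,::-1])
E
```

```text
dist on axis 11.445040744340185 delta to panel pt, tool axes [-0.06 -0.14 11.44] turn [-0.16 -0.27 20.82]
axial force 30.102094755999236 [-19.11  -3.49  23.14] [517.9  201.59 114.41] 18.8 [ 0.24  0.1  -0.88 -0.02 -0.03  2.82]
clock: 19.8
tcp_pos: [436.2, 185.7, 231.6]
eef_rot: [0.918, 0.258, 0.301, 0.026]
contact_force: [-0.4, 0.3, -0.4]
grip_width: 0.2
grip_force: 0.0
```

View pics/q1.png

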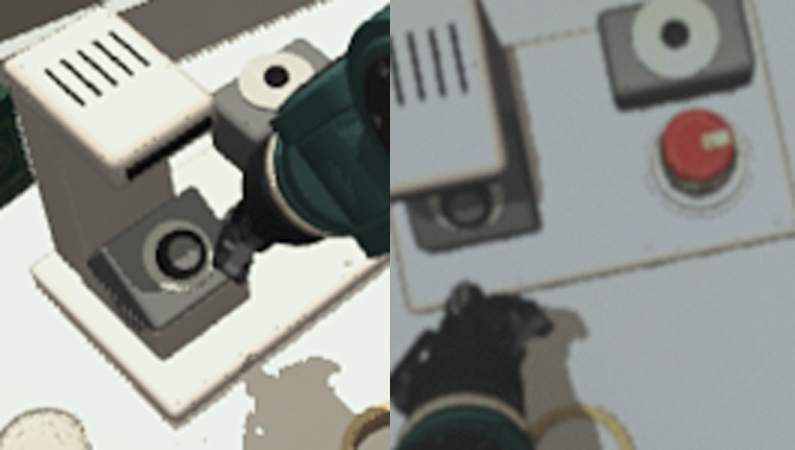

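The cap, at side (250,275), sits lower and is free. The jar stands centred on the plate, its lid at top (323,218), and the arm is clear. I hand in.

```bash
python3 -c "
from plant import manip;print(manip.sign_off())"
```

```text
the job is handed in; nothing more can be done
None
```

The jar is upright on the plate about 3 mm off centre, the trigger was held at its halfway stop for about 2 s and then pressed to its hard stop and released, and the job was handed in at about 20 s; the sign-off returned no verdict.

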